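# Pin the dose tray to the filler carriage and hold it in the filling notch

### The job

With the carriage still at its starting end, take the red-headed lock pin from its parking block and push it fully home, collar down, through the yellow lug and the dose tray's tongue. Let go of the pin, take the carriage by its orange handle, slide it along the rails until its ball clicks into the notch between the two ridges of the brass block, and do not force it on over the second ridge. Finish while still gripping the handle, carriage at rest in the notch, and leave the other things on the counter where they are.

Things in the scene. Friction and masses are not known exactly. Their poses are not given: they have to be found in the camera images.
- filler: Tray filler, fixed: ivory bed 240 x 320 mm, 12 mm thick, with two steel rails along its y axis. Origin on the counter under the bed's centre (bed spans x -125 to 115 mm, y -160 to 160 mm); the carriage slides along +y. A 165 mm tall column stands at x 130, y 45 mm, with a clear drop tube (28 mm across, lower end 108 mm over the counter) at x 82, y 45 mm.
- carriage (a joint): Travel of the carriage along the rails, in m: 0 at its starting end (always the start), up to 0.175 at the far end stop, growing along the filler's +y. The slide drags with about 1.5 N. At travel q the ball lies at x -0.088, y -0.09 + q in the filler's frame, so it is in the notch when q = 0.09 + (y of notch_block in the filler's frame).
- handle_top (a point): Centre of the top of the upright orange handle on the carriage. The handle is 30 mm along the filler's x, 16 mm along the slide direction (filler's y) and 45 mm tall: its top is 85 mm over the counter, the carriage deck it stands on 40 mm. It lies at x -50 mm in the filler's frame, on the robot's side, free on both slide-direction sides. Axes as the filler's.
- clevis_hole (a point): Mouth of the pin hole: centre of the 13 mm round hole at the upper face of the yellow lug (54 x 30 mm) on the carriage, 61 mm over the counter. The hole runs straight down through the 6 mm lug, a 9 mm slot in which the tray's 6 mm tongue lies (14 mm hole), and 16 mm of the carriage. It lies 58 mm from the handle's centre along the filler's +x. Axes as the filler's.
- ball_mark (a point): Red line on the steel plunger housing at the carriage's robot-side edge, straight above the spring ball (10 mm) that points down from it; 46 mm over the counter.
- nest (a point): Point of the carriage where the origin of the tray belongs (centre of the nest's floor, 40 mm over the counter).
- notch_block: Brass block 30 x 34 mm with two steel cross ridges and a red flag, fixed on the bed's robot-side edge at a place that differs each time (y 5 to 60 mm in the filler's frame). Origin at counter level under the notch's centre, axes as the filler's. The ball seats at y = 0 of this block.
- seat (a point): The notch's centre, 46 mm straight above the block's origin. The ball first meets a low ridge (crest at y -3.5 mm), which resists with about 3 N on top of the drag, drops into the notch with about 0.5 mm of play, and then meets the high ridge (crest at y +7 mm), which resists at once with about 9 N on top of the drag.
- tray: White dose tray 70 x 98 x 22 mm with coloured tablets stuck in it, 160 g, loose in the carriage's nest; its tongue already lies under the yellow lug with its hole in line (to about 1 mm). Origin under the tray box's centre.
- pin: Loose lock pin: steel shank 10 mm in diameter and 36 mm long, its last 8 mm tapering to a 4 mm tip, then a collar 22 mm across and 3 mm thick, then a red cylindrical head 20 mm across and 29 mm tall. Overall 68 mm, about 60 g. Origin at the tip, z up along the pin.
- pin_collar (a point): Centre of the underside of the pin's collar, 36 mm above the tip. It rests on the lug (or on the parking block) when the pin is home.
- pin_tip (a point): Tip of the pin.
- pin_block: Ivory parking block 50 x 50 x 46 mm, fixed, in which the pin stands upright at the start, in a 13 mm hole 40 mm deep, collar on its top face. Origin at the centre of its underside.
- jar: Bystander: amber jar, 52 mm across, 75 mm tall. Origin under its centre.
- drink_a: Bystander: blue drink bottle, 60 mm across, 170 mm tall. Origin under its centre.
- drink_b: Bystander: second blue drink bottle, the same.
- carton: Bystander: teal carton 60 x 100 x 45 mm. Origin under its centre.
- dish: Bystander: white bowl, 90 mm across, 25 mm tall. Origin under its centre.
- spatula: Bystander: spatula, 170 mm long, lying flat.
- syrup: Bystander: amber bottle, 50 mm across, 110 mm tall. Origin under its centre.

How it is judged:
By the outcome, as a careful person would: the job done as asked, in the order asked, and still so for the second after the job is handed in, while the arm keeps its last pose, push and grip.
It also fails if it takes over 64 s, if anything falls off the work surface, if the arm or the gripper's body presses on something with over 40 N, if the wrist force passes 120 N, or if a joint passes its speed limit or range.

### The arm

A 6-joint arm with a two-finger parallel gripper is mounted at the origin on the work surface. World frame = base frame: x ahead of the robot, y to its left, z up, the work surface at z = 0. Lengths are in m, angles in rad, forces in N, time in s.
With the tool pointing down it reaches from about 0.325 to 0.775 m from the base axis. Payload 5.5 kg.
Tool frame: the origin (TCP) lies between the finger pads; the fingertips stand 8 mm ahead of it and the grasp point (between the pads) lies 11 mm behind it (tcp_to_tips is the distance from the TCP to the fingertips, in m); z points along the fingers, y is the line along which they close (so a half turn about z gives the same grasp; the last joint's range is limited). The gripper opens to 88 mm and grips with 3 to 60 N. Pads are 20 mm wide; open, the fingers measure 115 mm over their backs; the gripper's body (75 mm by 178 mm) begins 61 mm behind the grasp point.
Start: joints at [-1.314, 0.091, 1.231, -0, 1.82, -0.057], TCP at [0.185, -0.571, 0.231] pointing down, gripper open.
Joint ranges: [-2.87, 2.87], [-0.86, 2.18], [0.17, 2.46], [-1.51, 4.65], [0.06, 2.69], [-2.65, 2.65]. Speed limits (rad/s): [2.57, 2.57, 3.01, 3.14, 3.14, 3.14].

### API

Orientations are given as a unit quaternion [w, x, y, z].
In Python, from bench import * gives the robot as it stands. Calls block until the motion is done:
- move_to(position, orientation): joint-space move of the TCP to a pose.
- move_l(position, speed=0.15, orientation=None): straight line of the TCP; orientation=None keeps the orientation; speed is the mean speed in m/s.
- movej(angles): joint-space move.
- gripper_open() and close(): open the fingers fully, or close them until they stop; the grip force is fixed at half the most.
- hold(seconds).
- inverse_kinematics(position, orientation): joint angles nearest the present ones, or None.
- state(): the state.
- get_image(name): name is "scene" or "side" or "wrist"; returns a dict with "frame" (400x640x3 uint8, blue, green, red), "depth" (400x640 float32, m along the optical axis (not along the pixel's ray), 0 where there is no reading), "camera_matrix" (3x3 intrinsics, pixels), "k1" (the pictures are not rectified: a ray, as slopes to the right and down, at radius r is drawn at 1 + k1 r^2 times it, then the intrinsics apply), "view" (4x4, takes a point from world to camera coordinates). Camera axes: x right, y up, looking along -z (the intrinsics and any distortion apply to the point x, -y, -z); pixel columns grow to the right and rows downward; lengths in m; the calibration is good to about 2 mm. A picture is of the moment at which its call begins.
A pose or a line that the arm cannot do raises IKError and nothing moves.
- job_done(): hands the job in; it is judged then, once.
The state is a dict: "time": time; "joint_pos": joint angles; "dq": joint speeds; "joint_torque": joint torques, N m; "ee_pos": TCP position; "ee_rot": TCP orientation; "ft_force": force on the tool from outside, world axes, zero at the start; "moment": the same for the moment, N m; "finger_gap": finger opening in m; "finger_force": force on a finger pad.
Only numpy, scipy, OpenCV 4.12 (cv2) and the standard library are available. Lean on these libraries where they do the work, as an engineer would, in place of code of your own. Each camera call takes 0.05 s, during which the arm holds its last target. There are 200 camera calls.

## Working session

There is one attempt and no reset: what is moved stays moved. The work goes in short steps, each a Python script; the robot and the scene stay as the last script left them, time stands still between calls to the robot, and variables do not carry over. Pictures are saved under pics/ and viewed, at most 10 in all, crops included, and the job is handed in when it is done.

```bash
mkdir -p pics; ls; cat > h.py <<'E'
from bench import *
import numpy as np, cv2
def snap(name,fn):
    d=get_image(name); np.savez(''+fn+'.npz',**d); cv2.imwrite('pics/'+fn+'.png',d['frame']); return d
def ray(d,u,v):
    K=d['camera_matrix']; k=float(d['k1'])
    p=cv2.undistortPoints(np.array([[[u,v]]],float),K,np.array([k,0,0,0,0.])).ravel()
    V=d['view']; R=V[:3,:3]; c=-R.T@V[:3,3]
    return c,R.T@np.array([p[0],-p[1],-1.])
def atz(d,u,v,z):
    c,r=ray(d,u,v); return c+r*(z-c[2])/r[2]
def atd(d,u,v):
    c,r=ray(d,u,v); return c+r*float(d['depth'][int(round(v)),int(round(u))])
def cloud(d):
    h,w=d['depth'].shape; uu,vv=np.meshgrid(np.arange(w),np.arange(h))
    p=cv2.undistortPoints(np.stack([uu.ravel(),vv.ravel()],1).astype(float)[:,None],d['camera_matrix'],np.array([float(d['k1']),0,0,0,0.]))[:,0]
    V=d['view']; R=V[:3,:3]; c=-R.T@V[:3,3]
    P=(np.c_[p[:,0],-p[:,1],-np.ones(len(p))]*d['depth'].ravel()[:,None])@R+c
    return P.reshape(h,w,3)
def load(fn): return dict(np.load(''+fn+'.npz'))
E
python3 - <<'E'
from h import *
for n in ['scene','side']:
    d=snap(n,n+'0'); V=d['view'];print(n,-V[:3,:3].T@V[:3,3])
E
```

```text
pics
scene [ 1.26003837 -0.94749423  0.91361393]
side [0.07546577 0.91874736 0.9134836 ]
```

View pics/scene0.png

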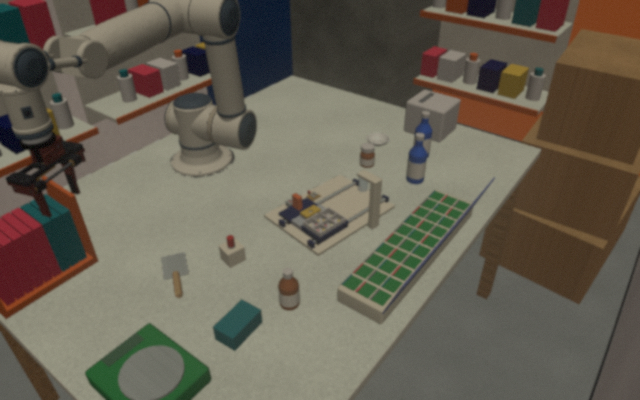

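View pics/side0.png

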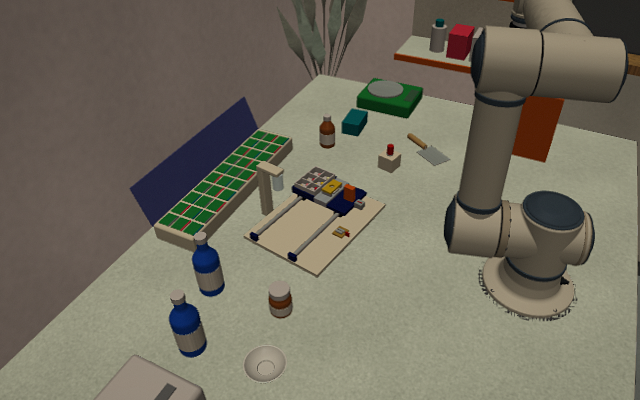

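The scene view shows the pin head at (231,240), the handle at (297,200) and the lug at (311,211). The side view shows the pin at (390,149), the handle at (350,190), the lug at (332,187), the notch block at (342,232), and bed corners at (385,207), (317,273) and (247,236).

```bash
python3 - <<'E'
from h import *
s=load('side0'); c=load('scene0')
for n,u,v,z in [('pinhead',390,146,.078),('handle',350,187,.085),('lug',332,186,.061),('notch',342,232,.046),('corner-x-y',385,207,.012),('corner-x+y',317,273,.012),('corner+x+y',247,236,.012)]:
    print(n,atz(s,u,v,z).round(3),atd(s,u,v).round(3))
for n,u,v,z in [('pinhead',231,238,.078),('handle',297,196,.085),('lug',311,211,.061)]: print(n,atz(c,u,v,z).round(3),atd(c,u,v).round(3))
w=get_image('wrist'); V=w['view']; st=state(); print(-V[:3,:3].T@V[:3,3],V[:3,:3].round(3),w['camera_matrix'],st['ee_pos'],st['ee_rot'],st['time'])
E
```

```text
pinhead [ 0.461 -0.296  0.078] [ 0.46  -0.294  0.08 ]
handle [ 0.486 -0.057  0.085] [ 0.485 -0.054  0.088]
lug [ 0.544 -0.068  0.061] [ 0.548 -0.076  0.054]
notch [0.45  0.073 0.046] [0.46  0.05  0.022]
corner-x-y [ 0.399 -0.101  0.012] [ 0.403 -0.114  0.   ]
corner-x+y [0.46  0.195 0.012] [0.46  0.195 0.011]
corner+x+y [0.681 0.158 0.012] [0.679 0.161 0.016]
pinhead [ 0.471 -0.303  0.078] [ 0.469 -0.302  0.077]
handle [ 0.495 -0.062  0.085] [ 0.499 -0.066  0.089]
lug [ 0.552 -0.069  0.061] [ 0.546 -0.062  0.054]
[ 0.25836403 -0.54580637  0.38485149] [[ 0.309 -0.951 -0.001]
 [ 0.912  0.296 -0.284]
 [ 0.271  0.086  0.959]] [[303.04049723   0.         322.46823902]
 [  0.         303.04049723 196.05424277]
 [  0.           0.           1.        ]] [ 0.18514771 -0.57050526  0.22976003] [-7.49989980e-04  9.87715269e-01  1.56262531e-01 -7.34354552e-05] 0.15
```

```bash
cat >> h.py <<'E'
def q(a): return [0,np.cos(a/2),np.sin(a/2),0]
A=-0.2
E
python3 - <<'E'
from h import *
move_to([.455,-.30,.19],q(A)); hold(.3); snap('wrist','w_pin')
move_to([.505,-.065,.21],q(A)); hold(.3); snap('wrist','w_car'); 
a=cv2.imread('pics/w_pin.png');b=cv2.imread('pics/w_car.png')
cv2.imwrite('pics/both.png',cv2.resize(np.vstack([a,b]),(480,600),interpolation=cv2.INTER_AREA)); print(state()['time'],state()['ft_force'])
E
```

```text
3.2333 [-0.27047248  0.53358456  0.48725315]
```

View pics/w_pin.png

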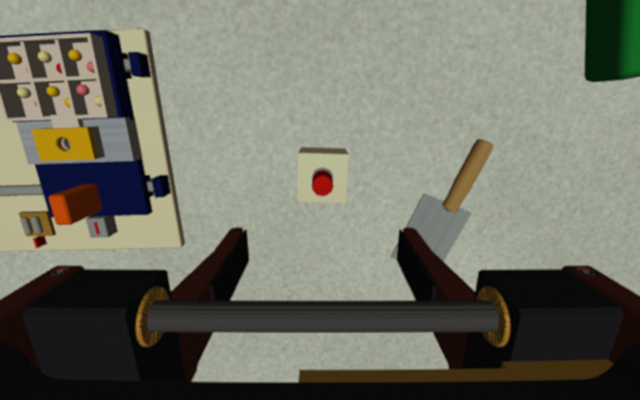

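View pics/w_car.png

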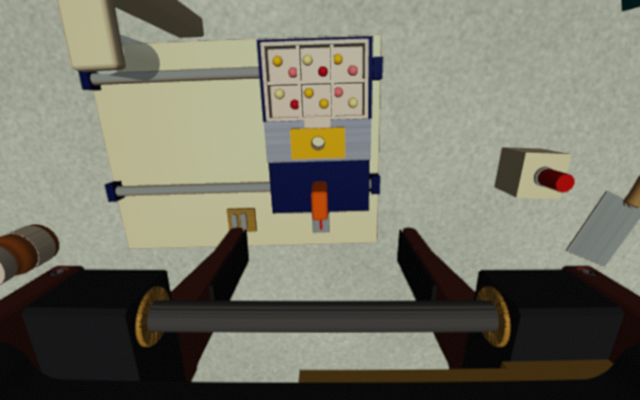

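The first wrist view shows the pin head at (322,183) on its block. The second shows the hole in the lug at (318,142), the handle at (319,187), the red line at (321,224) and the brass block at (241,220).

```bash
python3 - <<'E'
from h import *
def mask(d,lo,hi): return cv2.inRange(cv2.cvtColor(d['frame'],cv2.COLOR_BGR2HSV),lo,hi)>0
p=load('w_pin'); P=cloud(p); b=p['frame'].astype(int)
red=(b[...,2]>90)&(b[...,1]<50)&(b[...,0]<60); red[:140]=0;red[215:]=0;red[:,:290]=0;red[:,360:]=0
z=P[...,2][red]; print(red.sum(),np.percentile(z,[5,50,90,99]).round(4))
top=red&(P[...,2]>.0755); print('pin depth-top',P[top].mean(0).round(4),top.sum())
# ellipse of brightest red at head top
v,u=np.nonzero(top); print('px',u.mean(),v.mean(),atz(p,u.mean(),v.mean(),.078).round(4), u.min(),u.max(),v.min(),v.max())
c=load('w_car'); C=cloud(c)
h=c['frame'];x=cv2.resize(h[95:245,210:350],None,fx=4,fy=4,interpolation=cv2.INTER_CUBIC)
y=cv2.resize(p['frame'][140:210,290:360],None,fx=3,fy=3,interpolation=cv2.INTER_CUBIC); x[:210,:210]=y
cv2.imwrite('pics/zoom.png',x)
yel=mask(c,(18,150,120),(35,255,255)); yel[:110]=0;yel[180:]=0;yel[:,:270]=0;yel[:,360:]=0
cs,_=cv2.findContours(yel.astype(np.uint8),cv2.RETR_CCOMP,cv2.CHAIN_APPROX_NONE)
for k in cs:
    if len(k)<15: continue
    W=np.array([atz(c,*q_,.061)[:2] for q_ in k[:,0]]).astype(np.float32)
    print('yel',len(k),k[:,0].mean(0),cv2.minAreaRect(W*1000),cv2.fitEllipse(W*1000))
o=mask(c,(5,180,100),(16,255,255)); o[:160]=0;o[230:]=0;o[:,:290]=0;o[:,350:]=0
t=o&(C[...,2]>.081); print('handle',o.sum(),t.sum(),C[t].mean(0).round(4)); v,u=np.nonzero(t)
W=np.array([atz(c,*q_,.085)[:2] for q_ in np.c_[u,v]]).astype(np.float32); print(cv2.minAreaRect(W*1000))
# bed near edge
pts=[]
for u in range(140,372,6):
    col=h[236:256,u].astype(int); g=col[:,2]-col[:,0]
    i=np.argmax(-np.diff(g)); pts.append(atz(c,u,236+i+.5,.012)[:2])
pts=np.array(pts); vx=cv2.fitLine(pts.astype(np.float32),cv2.DIST_HUBER,0,.01,.01).ravel(); print('bed edge',vx, np.degrees(np.arctan2(vx[1],vx[0])))
E
```

```text
308 [0.0776 0.0792 0.0801 0.0806]
pin depth-top [ 0.4637 -0.3015  0.08  ] 306
px 322.01307189542484 184.65032679738562 [ 0.4632 -0.3014  0.078 ] 313 331 175 194
yel 162 [317.50617284 142.7345679 ] ((547.0078125, -68.94091796875), (53.19062805175781, 29.63485336303711), 80.19063568115234) ((546.8934936523438, -69.07151794433594), (32.8076057434082, 64.61886596679688), 170.17832946777344)
yel 40 [317.575 142.6  ] ((546.8137817382812, -69.5210189819336), (13.964153289794922, 13.834717750549316), 78.43492126464844) ((547.1884155273438, -69.25421142578125), (14.063152313232422, 14.224590301513672), 43.160518646240234)
handle 431 431 [ 0.4913 -0.0594  0.0859]
((490.12255859375, -59.24870300292969), (14.86542797088623, 30.068822860717773), 81.48436737060547)
bed edge [0.17237031 0.9850322  0.42952538 0.02952607] 80.07433
```

View pics/zoom.png

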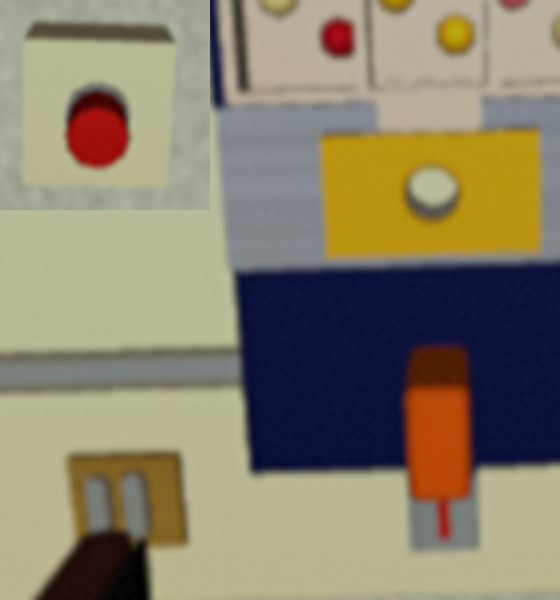

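Hole ≈ (0.547, −0.069), pin ≈ (0.463, −0.301), yaw ≈ −9.9°. Now I'll grasp the pin.

```bash
sed -i 's/^A=.*/A=-0.1725/' h.py; python3 - <<'E'
from h import *
x,y=.4635,-.3014
move_to([x,y,.13],q(A)); move_l([x,y,.063],.1); close(); s=state(); print('gap',s['finger_gap'],s['finger_force'],s['ee_pos'],s['ft_force'])
move_l([x,y,.145],.12); s=state(); print('gap',s['finger_gap'],s['finger_force'],s['ft_force'])
move_l([.547,-.0691,.145],.2); hold(.3); snap('wrist','w_held'); print(state()['time'],state()['ee_pos'])
cv2.imwrite('pics/heldz.png',cv2.resize(cv2.imread('pics/w_held.png')[90:390,180:460],None,fx=2,fy=2,interpolation=cv2.INTER_CUBIC))
E
```

```text
gap 0.019537181233111635 29.999948143959045 [ 0.46348739 -0.30141321  0.0629811 ] [-0.15162744 -0.16699331  0.34976299]
gap 0.019166052822138388 29.999755024909973 [ 0.1398804   0.7935544  -0.93615874]
8.6667 [ 0.54691992 -0.06950928  0.14501221]
```

View pics/heldz.png

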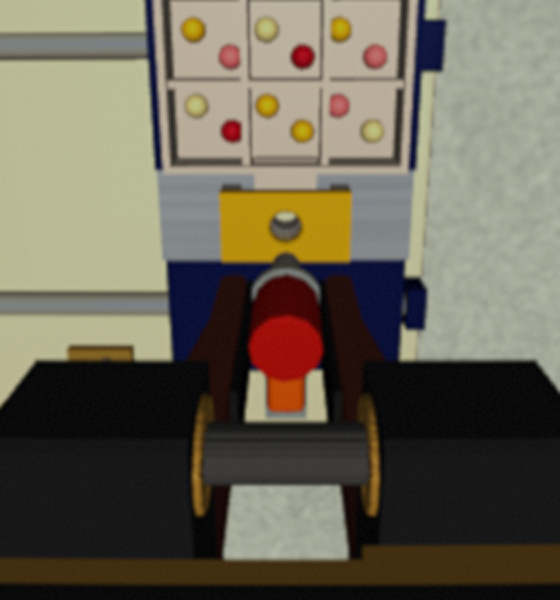

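The pin is held upright between the fingers: head top at crop (286,348), visible shank end at about (286,256), lug hole at (286,226). I'll check these positions and the fit.

```bash
python3 - <<'E'
from h import *
d=load('w_held'); b=d['frame'].astype(int)
f=lambda u,v:(180+u/2-.25,90+v/2-.25)
print('hole',atz(d,*f(286,226),.061)); print('tip edge (far +x)',atz(d,*f(286,254),.092)); print('head',atz(d,*f(286,349),.160))
hsv=cv2.cvtColor(d['frame'],cv2.COLOR_BGR2HSV); yel=(cv2.inRange(hsv,(18,150,100),(35,255,255))>0); yel[:180]=0; yel[224:]=0; yel[:,:285]=0; yel[:,360:]=0
cs,_=cv2.findContours(yel.astype(np.uint8),cv2.RETR_CCOMP,cv2.CHAIN_APPROX_NONE)
for k in cs:
    if len(k)<15: continue
    W=np.array([atz(d,*q_,.061)[:2] for q_ in k[:,0]]).astype(np.float32)*1000
    print(len(k),cv2.minAreaRect(W),cv2.fitEllipse(W))
red=(b[...,2]>150)&(b[...,1]<50)&(b[...,0]<60); red[:230]=0; red[290:]=0; red[:,:290]=0;red[:,360:]=0
v,u=np.nonzero(red); print('bright red',u.min(),u.max(),v.min(),v.max(),atz(d,u.mean(),v.mean(),.160))
E
```

```text
hole [ 0.54714027 -0.0693591   0.061     ]
tip edge (far +x) [ 0.5463368  -0.06916911  0.092     ]
head [ 0.54546789 -0.06890868  0.16      ]
196 ((547.155517578125, -69.00555419921875), (53.60951232910156, 30.45962142944336), 80.05327606201172) ((546.933837890625, -69.1658706665039), (33.876644134521484, 66.06512451171875), 170.34194946289062)
44 ((547.4130859375, -68.7823257446289), (13.277506828308105, 13.04620361328125), 80.05697631835938) ((547.533935546875, -69.06854248046875), (13.02212142944336, 13.27391529083252), 132.83596801757812)
bright red 306 339 249 280 [ 0.5455597  -0.06878255  0.16      ]
```

```bash
python3 - <<'E'
from h import *
x,y=.5486,-.0695
move_l([x,y,.145],.05); move_l([x,y,.118],.08); f0=state()['ft_force']
for z in np.arange(.114,.0755,-.003):
    move_l([x,y,z],.04); s=state(); f=s['ft_force']-f0; print(round(z,4),f.round(1),s['ee_pos'].round(4))
    if f[2]>10 or np.hypot(*f[:2])>10: break
print(state()['time'])
E
```

```text
0.114 [0.3 0.8 0. ] [ 0.5486 -0.0695  0.1141]
0.111 [ 0.1  0.4 -0.1] [ 0.5486 -0.0695  0.1109]
0.108 [-0.3  0.9 -1.1] [ 0.5484 -0.0695  0.1077]
0.105 [ 0.2  0.5 -0.2] [ 0.5484 -0.0695  0.1046]
0.102 [-0.1  0.5 -1. ] [ 0.5484 -0.0695  0.1017]
0.099 [-0.  -0.2 -0.3] [ 0.5484 -0.0695  0.0987]
0.096 [ 0.3  1.  -0.1] [ 0.5484 -0.0695  0.0957]
0.093 [ 0.1 -0.3  0.3] [ 0.5484 -0.0695  0.0927]
0.09 [-0.   0.2  1. ] [ 0.5484 -0.0695  0.0897]
0.087 [ 0.2 -0.2  0.3] [ 0.5485 -0.0695  0.0867]
0.084 [0.4 0.  0.2] [ 0.5484 -0.0695  0.0837]
0.081 [-1.5  0.5  0.7] [ 0.5484 -0.0695  0.0807]
0.078 [-0.  -1.6 -0.3] [ 0.5486 -0.0695  0.078 ]
12.6583
```

```bash
python3 - <<'E'
from h import *
x,y=.5486,-.0695; f0=np.array([0,0,0.])
for z in np.arange(.077,.0719,-.001):
    move_l([x,y,z],.03); s=state(); f=s['ft_force']; print(round(z,4),f.round(1),s['ee_pos'].round(4))
    if f[2]>8: break
gripper_open(); hold(.2); print(state()['ft_force'].round(1)); 
move_l([x,y,.17],.15); move_to([.505,-.065,.21],q(A)); hold(.3); snap('wrist','w_home'); print(state()['time'])
cv2.imwrite('pics/homez.png',cv2.resize(cv2.imread('pics/w_home.png')[80:250,200:370],None,fx=3,fy=3,interpolation=cv2.INTER_CUBIC))
E
```

```text
0.077 [-2.5 -0.1  5.8] [ 0.5487 -0.0695  0.0779]
0.076 [-3.7 -0.2  9.4] [ 0.5488 -0.0695  0.0779]
[-0.3 -0.3  0.3]
15.9667
```

View pics/homez.png

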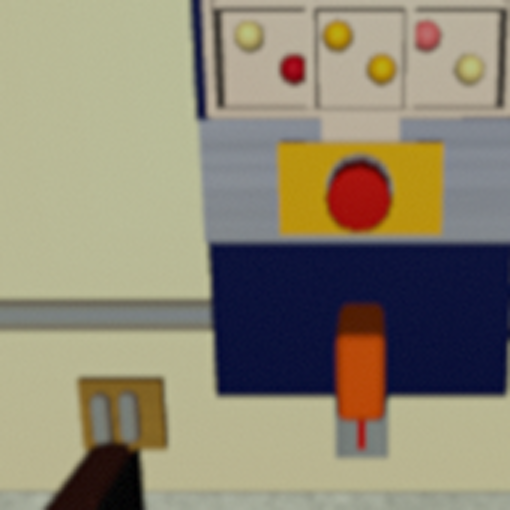

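The pin is home: the collar met the lug at the predicted height, and the crop shows the head over the lug at (359,195). The ridges are at (100,418) and (129,418) in the crop, and the red line at (361,433). Next I'll measure the travel and grip the handle.

```bash
python3 - <<'E'
from h import *
d=load('w_home'); C=cloud(d)
f=lambda u,v:(200+u/3-1/3,80+v/3-1/3)
ey=np.array([-np.sin(A),np.cos(A),0]); ex=np.array([np.cos(A),np.sin(A),0])
for n,u,v in [('red',361,433),('blkL',83,415),('blkR',163,415),('blktop',122,380),('ridge+',100,415),('ridge-',129,415),('mid',115,415),('head',359,200),('handle',361,375)]:
    p=atd(d,*f(u,v)); z={'red':.046,'handle':.085,'head':.093}.get(n,p[2]); w=atz(d,*f(u,v),z); print(n,p.round(4),'ex,ey',round(w@ex,4),round(w@ey,4))
    if n in('ridge+','ridge-','blkL','blkR'): print([round(atz(d,*f(u,v),zz)@ey,4) for zz in (.02,.03,.04,.046)])
x,y=.4903,-.0592
print('handle ey',np.array([x,y,0])@ey)
move_to([x,y,.13],q(A)); move_l([x,y,.060],.12); close(); s=state(); print('gap',s['finger_gap'],s['finger_force'],s['ft_force'].round(1),s['ee_pos'],s['time'])
E
```

```text
red [ 0.4563 -0.0532  0.0473] ex,ey 0.4581 0.026
blkL [0.4719 0.0588 0.0183] ex,ey 0.4548 0.139
[np.float64(0.1384), np.float64(0.1351), np.float64(0.1317), np.float64(0.1297)]
blkR [0.466  0.0271 0.0173] ex,ey 0.4544 0.1067
[np.float64(0.106), np.float64(0.1036), np.float64(0.1012), np.float64(0.0998)]
blktop [0.4833 0.04   0.0169] ex,ey 0.4693 0.1223
ridge+ [0.4736 0.0486 0.0273] ex,ey 0.4582 0.1292
[np.float64(0.1315), np.float64(0.1284), np.float64(0.1252), np.float64(0.1233)]
ridge- [0.4703 0.0387 0.0233] ex,ey 0.4567 0.1188
[np.float64(0.1198), np.float64(0.117), np.float64(0.1142), np.float64(0.1125)]
mid [0.4697 0.046  0.0184] ex,ey 0.4548 0.1259
head [ 0.5476 -0.069   0.0946] ex,ey 0.5511 0.026
handle [ 0.4916 -0.0597  0.0869] ex,ey 0.4939 0.0256
handle ey 0.02583652889184582
gap 0.015691603886054256 29.99998390674591 [-0.8 -0.  -0.2] [ 0.49025556 -0.05924515  0.05995453] 18.225
```

```bash
python3 - <<'E'
from h import *
ey=np.array([-np.sin(A),np.cos(A),0]); p0=np.array([.4903,-.0592,.060])
move_l(p0+.04*ey,.08); print(state()['ft_force']@ey); move_l(p0+.086*ey,.08)
peak=False; 
for t in np.arange(.087,.0985,.0005):
    move_l(p0+t*ey,.02); s=state(); F=-(s['ft_force']@ey); a=(s['ee_pos']-p0)@ey; print(round(t,4),round(a,4),round(F,2))
    if F>6.5: break
print(state()['time'],state()['finger_gap'])
E
```

```text
1.4399166470920952
0.087 0.0868 -0.26
0.0875 0.0871 1.97
0.088 0.0879 1.06
0.0885 0.0885 1.04
0.089 0.0891 0.67
0.0895 0.0896 0.87
0.09 0.0901 1.66
0.0905 0.0905 1.55
0.091 0.091 1.81
0.0915 0.0914 2.49
0.092 0.0919 2.82
0.0925 0.0924 3.56
0.093 0.0929 4.2
0.0935 0.0936 2.63
0.094 0.0942 2.5
0.0945 0.0948 2.41
0.095 0.0952 2.36
0.0955 0.0957 1.26
0.096 0.0962 1.27
0.0965 0.0966 1.12
0.097 0.0971 1.0
0.0975 0.0976 1.64
0.098 0.0978 3.19
0.0985 0.0981 4.78
25.6 0.015598763289237049
```

The force trace shows the low ridge's crest at 93.2 mm of travel, the drop into the notch, then the high ridge stopping the carriage at about 97.8 mm. I'll ease back to the notch centre and check.

```bash
python3 - <<'E'
from h import *
ey=np.array([-np.sin(A),np.cos(A),0]); p0=np.array([.4903,-.0592,.060])
for t in (.0978,.0974,.0971):
    move_l(p0+t*ey,.02); s=state(); print(t,((s['ee_pos']-p0)@ey).round(5),(-(s['ft_force']@ey)).round(2))
hold(.5); s=state(); print(((s['ee_pos']-p0)@ey).round(5),s['ft_force'].round(2),s['finger_gap'],s['finger_force'],s['time'])
snap('side','end'); cv2.imwrite('pics/endz.png',cv2.resize(cv2.imread('pics/end.png')[110:290,220:420],None,fx=3,fy=3,interpolation=cv2.INTER_CUBIC))
E
```

```text
0.0978 0.09795 0.61
0.0974 0.09779 -0.98
0.0971 0.09729 -1.35
0.09712 [-3.52  2.07  0.17] 0.016070309271103526 29.999809563159943 26.85
```

View pics/endz.png

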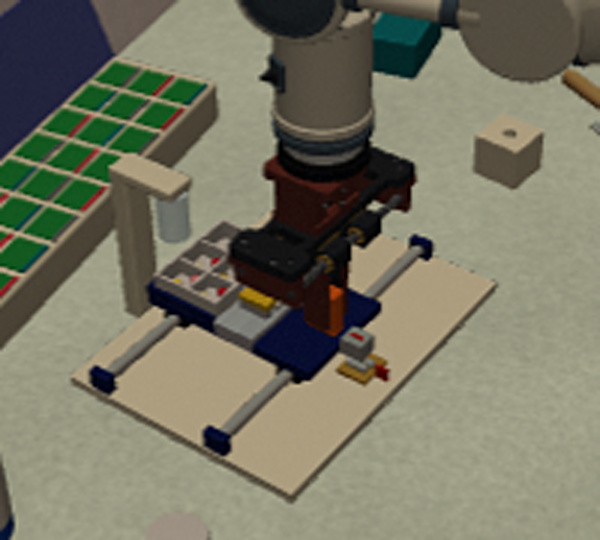

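The picture shows the plunger housing at (357,345) over the brass block at (362,366), the handle gripped at (335,310), and the parking block empty. The force trace agrees, so I'm handing it in.

```bash
python3 -c "
from bench import *
print(job_done())"
```

```text
the job is handed in; nothing more can be done
None
```

The job is handed in: the pin is pushed home, the carriage was slid about 97 mm and is at rest in the notch without passing the second ridge, and the gripper still holds the handle (about 27 s used; no verdict was returned).

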